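# Flip open the clipped washer box

### The arm

A 6-joint arm with a two-finger parallel gripper is mounted at the origin on the work surface. World frame = base frame: x ahead of the robot, y to its left, z up, the work surface at z = 0. Lengths are in m, angles in rad, forces in N, time in s.
With the tool pointing down it reaches from about 0.275 to 0.875 m from the base axis. Payload 12.5 kg.
Tool frame: the origin (TCP) lies midway between the tips of the shut fingers; the grasp point (between the pads) lies 19 mm behind it; z points along the fingers, y is the line along which they close (so a half turn about z gives the same grasp; the last joint's range is limited). The gripper opens to 85 mm and grips with 20 to 120 N. Pads are 22 mm wide; open, the fingers measure 114 mm over their backs; the gripper's body (76 mm by 85 mm) begins 54 mm behind the grasp point. The pads swing forward as they close: fully open they stand 13 mm farther back than shut.
Start: joints at [-1.203, 0.351, 1.652, -0, 1.139, -0.085], TCP at [0.241, -0.495, 0.231] pointing down, gripper open.
Joint ranges: [-2.75, 2.75], [-0.79, 2.1], [0.01, 2.65], [-1.57, 4.71], [0.07, 3.14], [-2.87, 2.87]. Speed limits (rad/s): [2.22, 2.22, 2.79, 3.14, 3.14, 3.14].

### API

Orientations are given as a 3x3 rotation matrix whose columns are the frame's x, y, z axes.
In Python, from station import arm gives the robot as it stands. Calls block until the motion is done:
- arm.goto(position, orientation): joint-space move of the TCP to a pose.
- arm.line_to(position, attitude=None, speed=0.15, threshold=None): straight line of the TCP; attitude=None keeps the orientation; speed is the mean speed in m/s. With threshold (N) it stops when the force on the tool has changed by that much, and returns True; else False.
- arm.move_j(angles): joint-space move.
- arm.gripper_to(opening): finger opening in m; the grip force is fixed at half the most; returns when the fingers have stopped.
- arm.wait(seconds).
- arm.solve_ik(position, orientation): joint angles nearest the present ones, or None.
- arm.read_state(): the state.
- arm.capture(name): name is "scene" or "top"; returns the picture (384x512x3 uint8, red, green, blue); there is no depth.
- arm.calibration(name): a dict with "fx", "fy", "cx", "cy" (pixels), "T" (4x4, takes a point from camera to world coordinates). Camera axes: x right, y down, z forward; pixel columns grow to the right and rows downward; lengths in m; the calibration is good to about 2 mm. A picture is of the moment at which its call begins. calibration takes no time and is no camera call.
A pose or a line that the arm cannot do raises arm.MotionError and nothing moves.
- arm.finish_job(): hands the job in; it is judged then, once.
The state is a dict: "clock": time; "joints": joint angles; "joint_velocities": joint speeds; "joint_torque": joint torques, N m; "ee_pos": TCP position; "orientation": TCP orientation; "contact_force": force on the tool from outside, world axes, zero at the start; "torque": the same for the moment, N m; "gripper_width": finger opening in m; "gripper_force": force on a finger pad.
Only numpy, scipy, OpenCV 4.12 (cv2) and the standard library are available. Lean on these libraries where they do the work, as an engineer would, in place of code of your own. Each camera call takes 0.05 s, during which the arm holds its last target. There are 200 camera calls.

### The job

Open the flip-top box of sink washers so that I can reach in: press the lip of its clip down until the clip has swung well clear of the lid, and only then flip the lid up by its thumb tab and over past upright, so that it falls back and stays open by itself. Just push with the fingertips: do not squeeze, lift, tip or shove the box, and leave everything else on the counter where it is.

Things in the scene. Friction and masses are not known exactly. Their poses are not given: they have to be found in the camera images.
- washer_box: loose flip-top box of plain plastic (tub, lid and clip, about 0.8 kg), 110 mm deep (x) x 170 mm wide (y) x 85 mm high without the lid, standing on the counter. Origin at the centre of its underside; +x points from its front (clip and thumb tab, roughly facing the robot) to its back (hinge), +y to the left seen from the front, z up
- lid (a joint): angle of the lid, rad: 0 shut, grows as its front edge rises, 2.05 at its stop, leaning back over the far side. The hinge is free (only slight friction), and the 60 g lid falls shut below about 1.5 rad, and falls back to the stop and stays beyond about 1.6. The lid is a flat plate 174 mm wide reaching 115 mm forward from the hinge line, top face 91 mm above the counter
- hinge_mid (a point): middle of the lid's hinge line, which runs along the box's y at the top of its back wall: 57 mm behind the box's centre, 85 mm above the counter
- tab_end (a point): middle of the outer end of the thumb tab, which moves with the lid. The tab is a plain 42 mm wide, 4 mm thick tongue rising outward from the lid's front edge at 30 degrees above level; its centre line is 42 mm to the +y side of the box's middle. With the lid shut its end is 81 mm in front of the box's centre (26 mm out from the front wall) and 102 mm above the counter; free space below it
- clip (a joint): angle of the clip, rad: 0 shut (its hook reaches over the lid's front edge), grows as its top swings out and down away from the lid, 2.4 at its stop. It is stiff (about 0.05 N m, so about 2 N down on the end of the lip) and stays where it is left; the lid is clear of it beyond 0.5
- clip_lip (a point): middle of the outer end of the clip's lip, moving with the clip. The clip, 40 mm wide, 45 mm to the -y side of the box's middle, pivots at its foot on a line along the box's y, 6.5 mm out from the front wall and 72 mm up. Shut, the lip juts out almost level and ends 38 mm out from the wall, 98 mm up, free space below; pressing its end straight down about 40 mm swings the clip over 1 rad
- broom: yellow plastic hand broom, 345 mm long, 110 mm wide, 36 mm high, lying flat; origin under the middle of its length, +x towards the bristles. Bystander
- pie_tin: round aluminium pie tin, 180 mm across, 28 mm high, on the far side of the box; origin at centre of underside. Bystander
- bowl: blue ceramic bowl, 140 mm across, 60 mm high; origin at centre of underside. Bystander
- stopper: chrome drain stopper, 48 mm across, 42 mm high, standing beside the box; origin at centre of underside. Bystander
- scrub_brush: wooden scrubbing brush, 130 x 50 x 40 mm, lying beside the box; origin at centre of underside, +x along its length. Bystander
- soap_bottle: upright bottle, 64 mm across, 190 mm high; origin at centre of underside. Bystander
- mug: white mug, 80 mm across, 90 mm high; origin at centre of underside. Bystander
Things that resemble listed ones, but are neither listed nor needed, are in the scene too. Leave any turquoise or yellow look-alike of the washer_box alone.

How it is judged:
On the way, in this order (a step that is already met when the one before it is completed fails the run):
1. the clip is swung clear with the lid still shut (value of joint clip above 0.6 rad and value of joint lid below 0.1 rad), for 0.2 s.
2. the lid is past upright (value of joint lid above 1.7 rad), for 0.2 s.
At the end, for the whole second after the job is handed in: The lid rests at its open stop (over 1.9 rad) and is still, the clip is swung clear (over 0.6 rad), and the box stands upright on the counter, at rest within 40 mm of where it was (value of joint lid above 1.9 rad and velocity of joint lid between -0.1 and 0.1 rad/s and value of joint clip above 0.6 rad and linear speed of washer_box below 0.01 m/s and height (world z) of washer_box below 0.006 m and distance of washer_box from where it was at the start of the episode below 0.04 m and angle between washer_box's own z axis and vertical below 0.05 rad); the robot touches nothing.
It fails at once if the lid is forced up (over 0.15 rad) while the clip is still on it (under 0.5 rad) (value of joint lid above 0.15 rad and value of joint clip below 0.5 rad).
It fails at once if the box is lifted (12 mm), tipped (0.2 rad) or shoved (40 mm) (height (world z) of washer_box above 0.012 m or angle between washer_box's own z axis and vertical above 0.2 rad or distance of washer_box from where it was at the start of the episode above 0.04 m).
It fails at once if the box is squeezed or pressed with more than 40 N (contact force between the fingers and washer_box above 40 N).
It fails at once if a bystander is moved more than 30 mm (distance of any of broom, pie_tin, bowl, stopper, scrub_brush, soap_bottle, mug from where it was at the start of the episode above 0.03 m).
It also fails if it takes over 48 s, if anything falls off the work surface, if the arm or the gripper's body presses on something with over 40 N, if the wrist force passes 120 N, or if a joint passes its speed limit or range.

## Working session

There is one attempt and no reset: what is moved stays moved. The work goes in short steps, each a Python script; the robot and the scene stay as the last script left them, time stands still between calls to the robot, and variables do not carry over. Pictures are saved under pics/ and viewed, at most 10 in all, crops included, and the job is handed in when it is done.

```bash
mkdir -p pics; python3 - <<'E'
from station import arm
import cv2,numpy as np
for n in("scene","top"):
    im=arm.capture(n); cv2.imwrite(f"pics/{n}0.png",im[:,:,::-1]); c=arm.calibration(n); print(n,{k:np.round(v,3).tolist() for k,v in c.items()})
print(arm.read_state()["clock"])
E
```

```text
scene {'fx': 440.461, 'fy': 440.461, 'cx': 256.56, 'cy': 195.036, 'T': [[0.139, 0.811, -0.568, 1.372], [0.99, -0.116, 0.076, -0.078], [-0.004, -0.573, -0.82, 1.26], [0.0, 0.0, 0.0, 1.0]]}
top {'fx': 365.981, 'fy': 365.981, 'cx': 260.704, 'cy': 197.009, 'T': [[-0.009, -0.993, 0.114, 0.387], [-1.0, 0.008, -0.006, 0.027], [0.005, -0.114, -0.993, 1.558], [0.0, 0.0, 0.0, 1.0]]}
0.1
```

View pics/scene0.png

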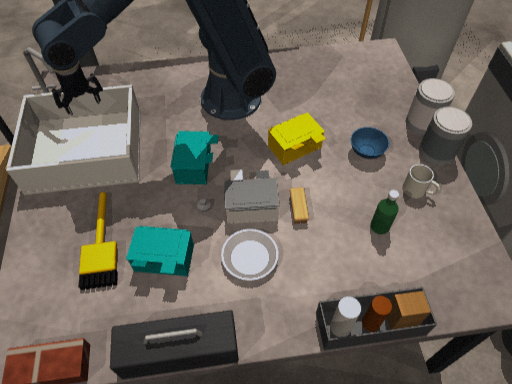

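View pics/top0.png

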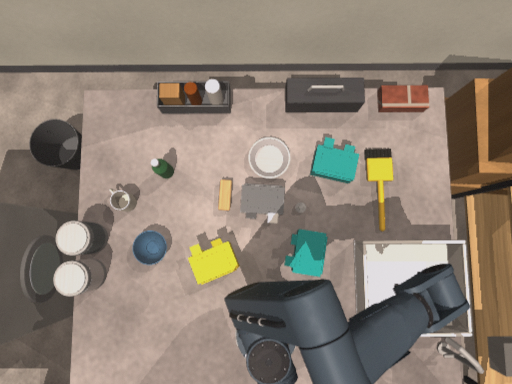

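Scene picture: candidates are the grey box (scene 252,198 / top 262,197), the yellow box (296,138 / 213,262) and two turquoise boxes (193,157 and 160,250 / 307,252 and 335,160). The grey one is the plain box: it has the pie tin behind it, with the stopper and brush beside it. I'll check it in a close crop.

```bash
python3 - <<'E'
import cv2,numpy as np
a=cv2.imread("pics/scene0.png")[160:240,205:295]; b=cv2.imread("pics/top0.png")[170:230,225:315]
a=cv2.resize(a,None,fx=7,fy=7,interpolation=cv2.INTER_CUBIC)[:560]
b=cv2.resize(b,None,fx=8,fy=8,interpolation=cv2.INTER_CUBIC)
cv2.imwrite("pics/c1.png",a);cv2.imwrite("pics/c2.png",b)
E
```

```text
(no output)
```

View pics/c1.png

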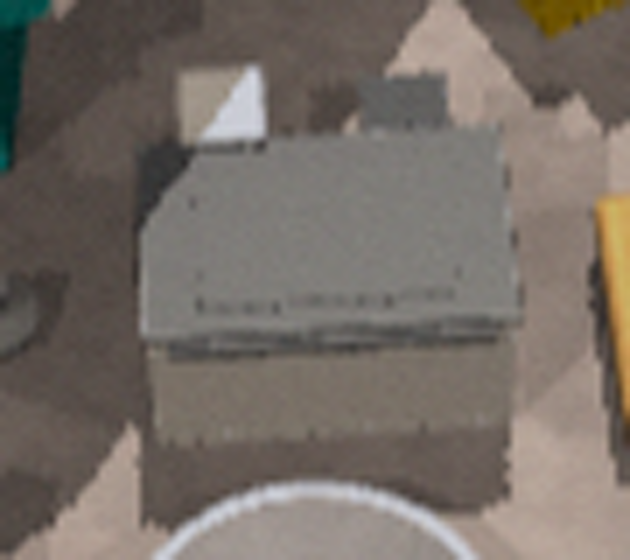

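View pics/c2.png

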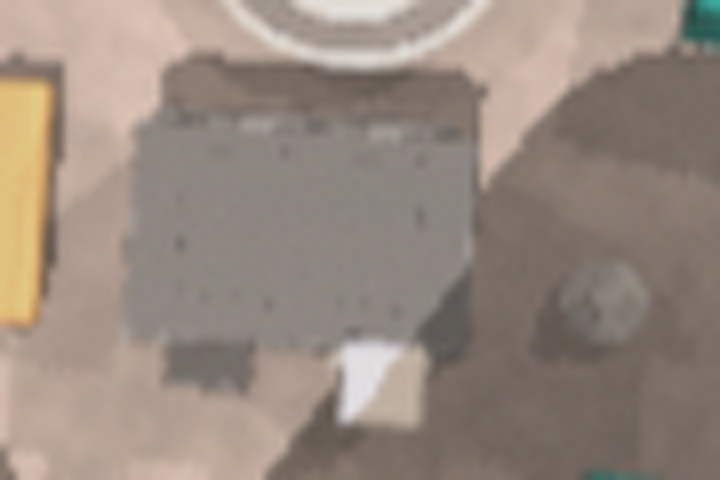

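The crops confirm the choice: a grey box with a white clip lip (c2 381,425) on the -y side and a grey thumb tab (c2 206,387) on the +y side, both towards the robot. Next I triangulate these points and fit the pose.

```bash
cat > h.py <<'E'
from station import arm
import cv2,numpy as np
from scipy.optimize import least_squares
P={}
for n in("scene","top"):
    c=arm.calibration(n);K=np.array([[c["fx"],0,c["cx"]],[0,c["fy"],c["cy"]],[0,0,1]]);P[n]=K@np.linalg.inv(c["T"])[:3]
def proj(n,p):
    q=P[n]@np.r_[p,1];return q[:2]/q[2]
E
python3 - <<'E'
from h import *
S=lambda a:np.array(a)/7-.5+[205,160]
T=lambda a:np.array(a)/8-.5+[225,170]
D={"tab":([-.081,.042,.102],(404,74),(206,387)),"clip":([-.093,-.045,.098],(221,67),(381,425)),
"fl":([-.058,.087,.091],(502,128),(125,340)),"fr":([-.058,-.087,.091],(140,148),(468,358)),
"bl":([.057,.087,.091],(518,322),(135,118)),"br":([.057,-.087,.091],(143,335),(474,130))}
for k,(m,s,t) in D.items():
    X=cv2.triangulatePoints(P["scene"],P["top"],S(s).reshape(2,1),T(t).reshape(2,1));print(k,np.round(X[:3,0]/X[3,0],4))
def W(v,m):
    c,s=np.cos(v[2]),np.sin(v[2]);return np.array([v[0]+c*m[0]-s*m[1],v[1]+s*m[0]+c*m[1],m[2]])
f=lambda v:np.concatenate([np.r_[proj("scene",W(v,m))-S(s),proj("top",W(v,m))-T(t)] for m,s,t in D.values()])
r=least_squares(f,[.42,.03,0],loss="soft_l1");print(r.x);print(f(r.x).reshape(-1,4).round(1))
for k,(m,_,_) in D.items():print(k,W(r.x,m).round(4))
E
```

```text
tab [0.4717 0.0613 0.1024]
clip [ 0.4523 -0.0249  0.0991]
fl [0.497  0.1039 0.0848]
fr [ 0.4862 -0.0686  0.0875]
bl [0.6093 0.095  0.0867]
br [ 0.6001 -0.0756  0.0988]
[ 0.54899988  0.01346541 -0.07098818]
[[-0.3 -0.  -0.2  0.1]
 [-0.3  0.4 -0.5 -0.2]
 [-0.3 -1.  -0.8 -0.3]
 [-0.8 -0.9 -0.5  0.2]
 [ 0.8 -0.1 -0.1 -0.8]
 [-0.3  1.3  0.4  0.4]]
tab [0.4712 0.0611 0.102 ]
clip [ 0.453  -0.0248  0.098 ]
fl [0.4973 0.1044 0.091 ]
fr [ 0.485  -0.0692  0.091 ]
bl [0.612  0.0962 0.091 ]
br [ 0.5997 -0.0774  0.091 ]
```

```bash
cat >> h.py <<'E'
BX,BY,YAW=0.5490,0.0135,-0.0710
def W(x,y,z):  # box frame -> world
    c,s=np.cos(YAW),np.sin(YAW);return np.array([BX+c*x-s*y,BY+s*x+c*y,z])
def R(t,psi,sg):
    z=np.array([np.sin(t)*np.cos(psi),np.sin(t)*np.sin(psi),-np.cos(t)]);y=sg*np.array([-np.sin(psi),np.cos(psi),0]);return np.c_[np.cross(y,z),y,z]
def clip(d,z): return W(-.0615-d,-.045,z)          # d out from the clip pivot
T2=np.radians(50)
def tip(u,w,y=.040):  # TCP so that the upper front corner of the tip is at (u,w) from the hinge
    return W(.057+u-.011*np.cos(T2),y,.085+w-.011*np.sin(T2))
ARC=[(-.124,-.006)]+[(-r*np.cos(a),r*np.sin(a)) for r,a in [(.122,.2),(.120,.4),(.118,.6),(.114,.8),(.11,1.),(.106,1.2),(.102,1.4),(.1,1.6),(.1,1.75),(.1,1.85)]]
E
python3 - <<'E'
from h import *
s=arm.read_state();print(np.round(s["orientation"],2))
f=lambda p,o:(lambda q:None if q is None else np.round(q,2))(arm.solve_ik(p,o))
for sg in(1,-1):
    A=R(np.radians(20),0.0,sg);B=R(T2,.08,sg)
    for d,z in[(.037,.2),(.037,.112),(.0443,.0525)]:print("c",f(clip(d,z),A))
    for u,w in[(-.2,.1),(-.18,-.006)]+ARC[::3]+ARC[-1:]:print("t",f(tip(u,w),B))
E
```

```text
[[ 0.9   0.44 -0.  ]
 [ 0.44 -0.9   0.  ]
 [ 0.   -0.   -1.  ]]
c [-0.2   0.06  2.16  0.12  0.59 -1.86]
c [-0.2   0.24  2.24  0.21  0.33 -1.96]
c [-0.2   0.39  2.28  0.49  0.15 -2.24]
t [0.01 0.03 2.58 2.98 0.35 1.68]
t [-0.    0.53  2.58  3.06  0.84  1.57]
t [-0.01  0.53  2.45  3.03  0.71  1.59]
t [-0.02  0.3   2.38  2.95  0.42  1.68]
t [-0.03  0.29  2.23  2.82  0.26  1.81]
t [-0.03  0.37  2.1   2.72  0.22  1.91]
t [-0.03  0.39  2.08  2.71  0.21  1.92]
c [-0.2   0.06  2.16  0.12  0.59  1.28]
c [-0.2   0.24  2.24  0.21  0.33  1.18]
c [-0.2   0.39  2.28  0.49  0.15  0.9 ]
t [ 0.01  0.03  2.58  2.98  0.35 -1.46]
t [-0.    0.53  2.58  3.06  0.84 -1.57]
t [-0.01  0.53  2.45  3.03  0.71 -1.55]
t [-0.02  0.3   2.38  2.95  0.42 -1.46]
t [-0.03  0.29  2.23  2.82  0.26 -1.33]
t [-0.03  0.37  2.1   2.72  0.22 -1.23]
t [-0.03  0.39  2.08  2.71  0.21 -1.22]
```

```bash
python3 - <<'E'
from h import *
A=R(np.radians(5),0.,-1)
arm.gripper_to(0)
arm.goto(clip(.037,.2),A)
arm.line_to(clip(.037,.125),speed=.1)
print(arm.line_to(clip(.037,.108),speed=.03,threshold=12))
print(arm.line_to(clip(.045,.055),speed=.03,threshold=15))
s=arm.read_state();print(s["clock"],s["ee_pos"]-clip(.045,.055),s["contact_force"])
arm.line_to(clip(.058,.06),speed=.05)
arm.line_to(clip(.06,.26),speed=.2)
im=arm.capture("scene");im2=arm.capture("top");print(arm.read_state()["clock"])
a=cv2.resize(im[150:240,195:305],None,fx=5,fy=5,interpolation=cv2.INTER_CUBIC)
cv2.imwrite("pics/c3.png",a[:,:,::-1])
E
```

```text
False
False
6.2833 [ 2.32992319e-05 -2.44332228e-05  6.92314516e-05] [-1.03025244  0.32199104  0.34384539]
7.9583
```

View pics/c3.png

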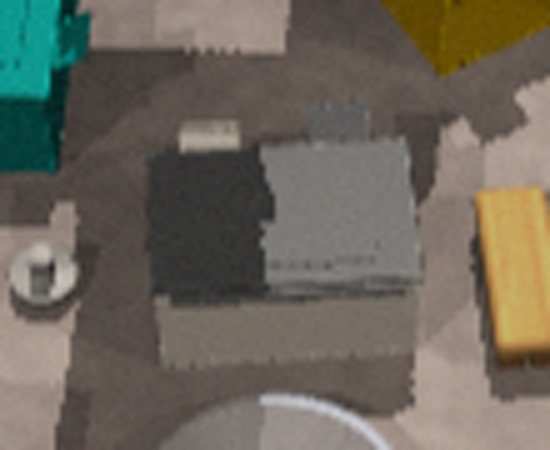

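The picture shows the grey box in place and the lid shut. The white clip patch is now shorter, with its outer edge near c3 (210,121), so I estimate its angle.

```bash
python3 - <<'E'
from h import *
print(np.array([210,121])/5-.5+[195,150])
for th in(0,.3,.6,.9,1.2,1.5,1.8):
    a=np.arctan2(26,31.5)-th;r=.0408;b=W(-.0615-r*np.cos(a),-.045,.072+r*np.sin(a))
    print(th,proj("scene",b).round(1),proj("top",b).round(1))
im=arm.capture("top");cv2.imwrite("pics/c4.png",cv2.resize(im[185:235,225:315],None,fx=7,fy=7,interpolation=cv2.INTER_CUBIC)[:,:,::-1])
E
```

```text
[236.5 173.7]
0 [235.8 169.5] [271.6 222.4]
0.3 [235.8 169.9] [271.5 224.1]
0.6 [236.  171.4] [271.3 224.9]
0.9 [236.1 173.8] [271.2 224.9]
1.2 [236.3 176.8] [271.2 223.9]
1.5 [236.5 180.2] [271.2 222.2]
1.8 [236.7 183.7] [271.3 219.9]
```

View pics/c4.png

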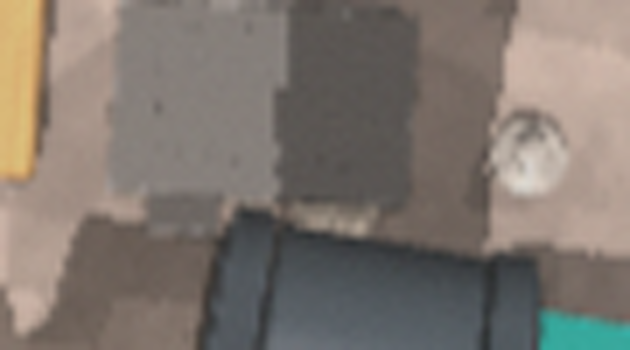

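The lip end fits about 0.9 rad, which is already clear. I'll press once more for margin, then flip the lid.

```bash
python3 - <<'E'
from h import *
A=R(np.radians(5),0.,-1);B=R(T2,.08,-1)
arm.line_to(clip(.045,.10),speed=.2)
print(arm.line_to(clip(.044,.038),speed=.04,threshold=15))
print(arm.read_state()["contact_force"])
arm.line_to(clip(.06,.045),speed=.05)
arm.line_to(clip(.06,.26),speed=.2)
im=arm.capture("scene");cv2.imwrite("pics/c5.png",cv2.resize(im[150:240,195:305],None,fx=5,fy=5,interpolation=cv2.INTER_CUBIC)[:,:,::-1])
arm.goto(tip(-.2,.15),B)
arm.line_to(tip(-.18,-.006),speed=.1,threshold=15)
print(arm.line_to(tip(*ARC[0]),speed=.05,threshold=8))
s=arm.read_state();print(s["clock"],s["ee_pos"]-tip(*ARC[0]),s["contact_force"])
im=arm.capture("scene");cv2.imwrite("pics/s6.png",cv2.resize(im[90:260,160:340],None,fx=3.5,fy=3.5,interpolation=cv2.INTER_CUBIC)[:,:,::-1])
E
```

```text
False
[-0.15841618  0.38833667  0.38063383]
False
17.6667 [-3.26632667e-04  1.48041050e-05 -1.31862705e-04] [-0.97974486  0.07132159  0.36175309]
```

View pics/s6.png

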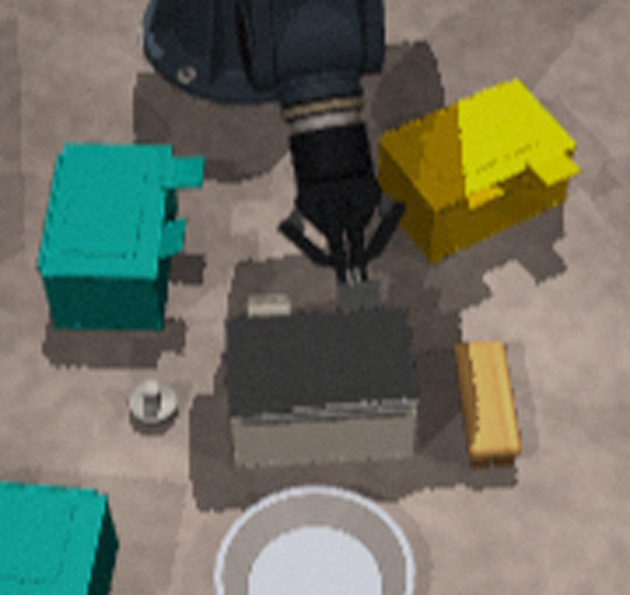

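View pics/c5.png

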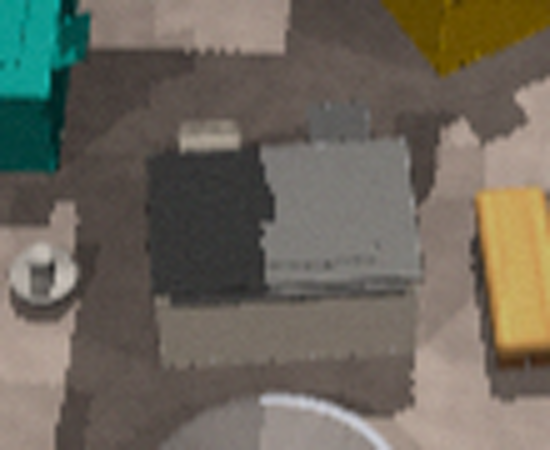

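The fingertips are under the thumb tab (s6 350,285), with the clip out and the lid shut. I'll follow the arc around the hinge.

```bash
python3 - <<'E'
from h import *
for i,p in enumerate(ARC[1:]):
    hit=arm.line_to(tip(*p),speed=.05,threshold=12)
    s=arm.read_state();print(i,hit,round(s["clock"],1),s["contact_force"].round(1) if hasattr(s["contact_force"],"round") else s["contact_force"])
    if hit: break
im=arm.capture("scene");cv2.imwrite("pics/s7.png",cv2.resize(im[90:300,150:350],None,fx=2.8,fy=2.8,interpolation=cv2.INTER_CUBIC)[:,:,::-1])
E
```

```text
0 False 18.5 [ 0.  -0.4 -0.3]
1 False 19.1 [ 0.1 -0.6 -0.9]
2 False 19.7 [ 0.  -0.1 -0.9]
3 False 20.4 [-1.2 -0.3  0.4]
4 False 21.0 [-0.7  0.8  0.4]
5 False 21.6 [-0.6  0.2 -0.4]
6 False 22.1 [-0.7  0.4  0.4]
7 False 22.7 [-0.7 -0.2  0.4]
8 False 23.1 [-0.9  0.  -1.1]
9 False 23.5 [0.6 0.2 0.7]
```

View pics/s7.png

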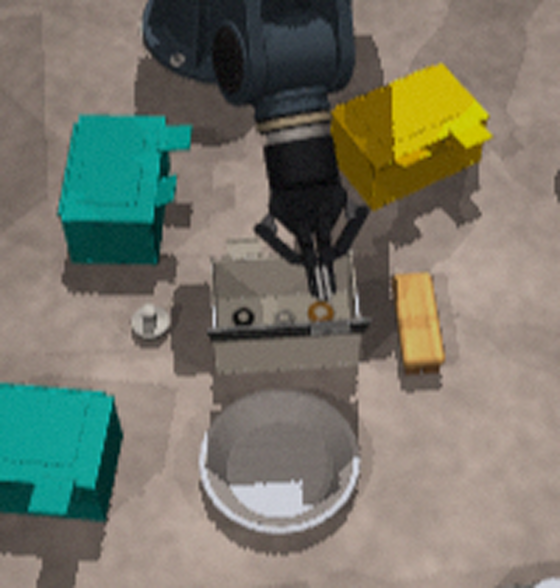

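The lid is open and leaning back, seen nearly edge-on at s7 (285,330), with the washers visible in the tub. I'll retreat, check once more and hand in.

```bash
python3 - <<'E'
from h import *
arm.line_to(tip(-.06,.14),speed=.12)
arm.line_to(tip(-.19,.2),speed=.15)
arm.wait(.5)
for n in("scene","top"):
    im=arm.capture(n)
    if n=="top": b=cv2.resize(im[145:265,200:320],(500,500),interpolation=cv2.INTER_CUBIC)
    else: a=cv2.resize(im[150:250,195:275+20],(500,500),interpolation=cv2.INTER_CUBIC)
cv2.imwrite("pics/f8.png",cv2.resize(np.hstack([a,b]),(800,400))[:,:,::-1])
s=arm.read_state();print(s["clock"],s["contact_force"])
for L in(1.7,1.9,2.05):
  for n in("scene","top"):
    v=np.array([-.115,.006]);c,q=np.cos(-L),np.sin(-L);v=np.array([c*v[0]-q*v[1],q*v[0]+c*v[1]])
    print(L,n,[proj(n,W(.057+v[0],y,.085+v[1])).round(1) for y in(.087,-.087)])
E
```

```text
Traceback (most recent call last):
station.MotionError: the arm cannot follow that straight line within its joint ranges
```

```bash
python3 - <<'E'
from h import *
print(arm.read_state()["ee_pos"]-tip(-.06,.14))
for p in((-.1,.17),(-.16,.17)):
    try: arm.line_to(tip(*p),speed=.12)
    except arm.MotionError as e: print(p,e)
arm.wait(.5)
for n in("scene","top"):
    im=arm.capture(n)
    if n=="top": b=cv2.resize(im[145:265,200:320],(500,500),interpolation=cv2.INTER_CUBIC)
    else: a=cv2.resize(im[150:250,195:295],(500,500),interpolation=cv2.INTER_CUBIC)
cv2.imwrite("pics/f8.png",cv2.resize(np.hstack([a,b]),(800,400))[:,:,::-1])
s=arm.read_state();print(s["clock"],s["contact_force"])
for L in(1.7,1.9,2.05):
    v=np.array([-.115,.006]);c,q=np.cos(-L),np.sin(-L);v=np.array([c*v[0]-q*v[1],q*v[0]+c*v[1]])
    P2=[W(.057+v[0],y,.085+v[1]) for y in(.087,-.087)]
    print(L,"scene",[((proj("scene",p)-[195,150])*4).round() for p in P2],"top",[((proj("top",p)-[200,145])*3.33+[400,0]).round() for p in P2])
E
```

```text
[ 3.53686803e-04 -2.22029735e-05 -1.45639450e-05]
26.4667 [ 0.12453501  0.04463985 -0.38378382]
1.7 scene [array([345., 165.]), array([110., 178.])] top [array([534.,  96.]), array([688., 105.])]
1.9 scene [array([348., 194.]), array([111., 208.])] top [array([536.,  77.]), array([688.,  87.])]
2.05 scene [array([350., 217.]), array([112., 231.])] top [array([537.,  65.]), array([688.,  75.])]
```

View pics/f8.png

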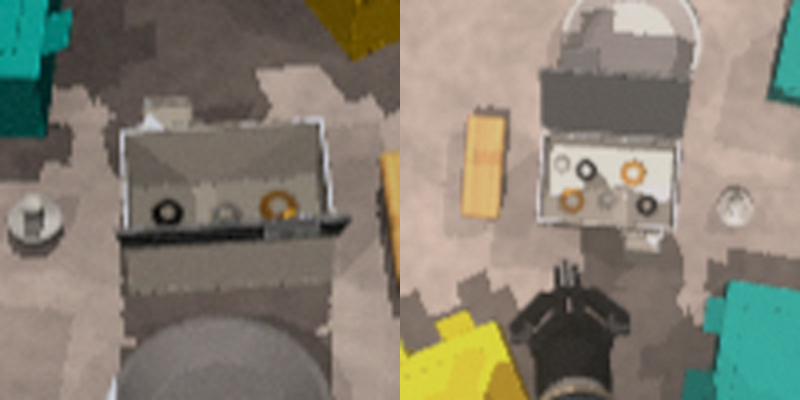

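The lid's far edge, at scene (348,218)–(118,237) and top (540,70)–(690,78), matches 2.05 rad. The clip is out, the box hasn't moved and the gripper is clear.

```bash
python3 -c "
from station import arm
print(arm.finish_job())"
```

```text
the job is handed in; nothing more can be done
None
```

The washer box is open: the clip was pressed well clear first, then the lid was flipped back and is resting at its stop. In the last pictures the box and the things beside it had not moved, and the job is handed in (no verdict was returned).

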